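# Start the flask shaker and hold a flask down in its sprung cradle

### The arm

A 6-joint arm with a two-finger parallel gripper is mounted at the origin on a cart in front of the work surface, level with it; the furniture and walls round the work are solid. World frame = base frame: x ahead of the robot, y to its left, z up, the work surface at z = 0. Lengths are in m, angles in degrees, forces in N, time in s.
With the tool pointing down it reaches from about 0.4 to 0.825 m from the base axis. Payload 7 kg.
Tool frame: the origin (TCP) lies midway between the tips of the shut fingers; the grasp point (between the pads) lies 19 mm behind it; x points along the fingers, z is the direction in which the jaws open and shut, and the axes are right-handed (so a half turn about x gives the same grasp; the last joint's range is limited). The gripper opens to 88 mm and grips with 3 to 60 N. Pads are 19 mm wide; open, the fingers measure 130 mm over their backs; the gripper's body (78 mm by 193 mm) begins 47 mm behind the grasp point.
Start: joints at [-53.623, 20.546, 0.682, 0, -70.136, -16.507], TCP at [0.229, -0.635, 0.227] pointing down, gripper open.
Joint ranges: [-176.03, 176.03], [-82.01, 121.73], [-58.28, 71.71], [-173.87, 95.51], [-174.79, -0.11], [-173.66, 173.66]. Speed limits (degrees/s): [136.94, 136.94, 172.46, 180, 180, 180].

### API

Orientations are given as [roll, pitch, yaw] about the fixed x, y, z axes, in that order (R = Rz(yaw) Ry(pitch) Rx(roll)).
In Python, from plant import ctrl gives the robot as it stands. The module is installed in compiled form; this text tells all that it offers.
- The arm moves only by the tool servo_tool, never from a script. Its argument "deltas" is a list of rows, each a list of 3 entries, a list of its own where there are three numbers: the turn, a rotation vector about the tool's x, y, z in degrees, then the shift along the tool's x, y, z in cm, then the finger opening in cm, from 0 to 8.76. A call has 1 to 5 rows; each row is the pose to reach, as a shift and turn from the pose measured when the call began, along the tool's axes at that moment; what a row does not reach only later rows make up. A row lasts 1/10 s, in which the tool goes at most 50 mm and 8.59 degrees, less where a joint would pass 70% of its speed; a pose out of reach is approached as far as the arm can. A call with a gripper value outside its range is refused whole. The fingers move at their own pace and stop on an object; the grip force is fixed at half the most. Time passes only in rows, so rows that repeat a pose let the fingers close. It gives the time, the measured TCP pose, the force and the opening at its end, in the units of the state.
- ctrl.get_obs(): the state, without advancing time (a new reading comes with each control period).
- ctrl.snapshot(name): name is "scene" or "top" or "wrist"; returns a dict with "image" (480x640x3 uint8, red, green, blue), "vertical_fov" (degrees; the focal length in pixels is half the picture's height over the tangent of half this angle, whatever the lens; pixels are square), "cx", "cy" (the principal point, pixels), "rvec" (rotation vector, rad) and "tvec" (3), from world to camera coordinates, as OpenCV has them. Camera axes: x right, y down, z forward; pixel columns grow to the right and rows downward; lengths in m; the calibration is good to about 2 mm. A picture is of the moment at which its call begins. There is no depth.
- ctrl.close_job(): hands the job in, once; it reports no verdict.
The state is a dict: "clock": time; "joint_pos": joint angles; "qvel": joint speeds; "tau": joint torques, N m; "tool_pos": TCP position; "orientation": TCP orientation; "force": force on the tool from outside, world axes, zero at the start; "moment": the same for the moment, N m; "opening": finger opening in m.
Only numpy, scipy, OpenCV 4.12 (cv2) and the standard library are available. Lean on these libraries where they do the work, as an engineer would, in place of code of your own. Each camera call takes 0.05 s, during which the arm holds its last target. There are 200 camera calls.

### The job

Start the flask shaker by pressing its green button fully down and letting it spring back up. Then pick up the round flask with the blue stopper, set it upright in the shaker's sprung ring cradle and press it down against the springs as far as the ring goes; finish while still holding it pressed down, for the springs lift it again when you let go. Leave the flask with the yellow stopper, the petri dish and the red-capped sample cup standing where they are.

Things in the scene. Friction and masses are not known exactly. Their poses are not given: they have to be found in the camera images.
- mixer: the flask shaker: a white box-shaped housing 130 x 100 x 55 mm (x, y, z) fixed on the worktop; origin at the centre of its underside, z up, the button towards its -x end (nearer the robot), the cradle towards its +x end. Stands at any yaw within 0.35 rad.
- start_button_top (a point): centre of the top of the green round push button (24 mm diameter) on the housing's top; it moves down 6 mm straight along z; fully down takes 5 N. 64 mm from the cradle's axis.
- start_button (a joint): travel of the green button in m: 0 up, 0.006 fully down; a spring returns it
- cradle_ring (a point): centre of the upper rim of the black ring cradle, on its vertical axis. The ring is a 14 mm tall open funnel, 80 mm over the rim, 72 mm wide inside at the rim, narrowing to 50 mm at the bottom; a steel ring on three sprung steel posts carries it above the housing. At rest the rim is 93 mm above the worktop. A seated flask's bulb centre is 12.5 mm above this point, its underside 15.5 mm below this point. The point moves down with the ring.
- cradle (a joint): how far the ring is pressed down, m: 0 at rest, 0.014 at its lower stop. The springs begin to yield at a load of about 3.5 N and reach the stop at about 10.5 N (the flask's own weight does not move them).
- flask_blue: clear glass flask with a blue stopper and a blue band at the foot of its neck, 138 mm tall, 0.1 to 0.21 kg; origin at the centre of its flat underside (39 mm diameter), z along the neck. Round bulb 68 mm in diameter centred 28 mm above the underside; straight neck 24 mm in diameter from 60 to 112 mm; lip 30 mm in diameter from 112 to 118 mm; stopper (fixed, 27 to 31 mm in diameter) from 118 to 138 mm. Stands on the worktop.
- flask_blue_bulb (a point): centre of the blue-stoppered flask's bulb
- flask_yellow: the other flask, same shape and size, with yellow stopper and band; origin at the centre of its underside; to be left alone. The two may stand in either place.
- petri_dish: flat round petri dish, 63 mm in diameter, 14 mm tall; origin at the centre of its underside; to be left alone
- sample_cup: white sample cup with red lid, 51 mm in diameter, 63 mm tall; origin at the centre of its underside; to be left alone

How it is judged:
By the outcome, as a careful person would: the job done as asked, in the order asked, and still so for the second after the job is handed in, while the arm keeps its last pose, push and grip.
It also fails if it takes over 48 s, if anything falls off the work surface, if the arm or the gripper's body presses on something with over 40 N, if the wrist force passes 120 N, or if a joint passes its speed limit or range.

## Working session

There is one attempt and no reset: what is moved stays moved. The work goes in short steps, Python scripts to look and compute and a tool call to move; the robot and the scene stay as the last step left them, time stands still between calls to the robot, and variables do not carry over. Pictures are saved under pics/ and viewed, on a budget of 10 in all, crops included, one or two more only if the job needs it, and the job is handed in when it is done.

Besides the shell and the picture viewer there is one more tool, called after ">>>" as a command line: name --argument value ..., lists and objects as JSON in quotes. servo_tool: Moves the arm, as the interface text tells. Its arguments: {"type":"object","properties":{"deltas":{"type":"array","items":{"type":"array"}}},"required":["deltas"]}

```bash
mkdir -p pics; cat > h.py <<'E'
import numpy as np, cv2
from scipy.spatial.transform import Rotation as R
from plant import ctrl
def snap(n,f=None):
    s=ctrl.snapshot(n)
    if f: cv2.imwrite('pics/'+f,s['image'][:,:,::-1])
    return s
def ray(s,u,v):
    f=240/np.tan(np.radians(s['vertical_fov'])/2)
    M=cv2.Rodrigues(np.array(s['rvec'],float))[0]
    c=-M.T@np.array(s['tvec']).ravel()
    return c,M.T@np.array([(u-s['cx'])/f,(v-s['cy'])/f,1])
def onz(s,u,v,z):
    c,d=ray(s,u,v); return c+d*(z-c[2])/d[2]
def rot():
    return R.from_euler('xyz',ctrl.get_obs()['orientation'],degrees=True)
def totool(d): # world shift (m) -> tool cm
    return rot().inv().apply(d)*100
def blobs(s,lo,hi,amin=30):
    h=cv2.cvtColor(s['image'],cv2.COLOR_RGB2HSV)
    n,l,st,c=cv2.connectedComponentsWithStats(cv2.inRange(h,lo,hi))
    return [(st[i].tolist(),c[i].round(1).tolist()) for i in range(1,n) if st[i,4]>=amin]
E
python3 - <<'E'
from h import *
a=snap('top','a_top.png');b=snap('scene','a_scene.png')
o=ctrl.get_obs();print(o);print(rot().as_matrix().round(3))
for s in(a,b):
    print(s['vertical_fov'],s['cx'],s['cy'],ray(s,s['cx'],s['cy']))
    for n,lo,hi in(('g',(45,90,50),(85,255,255)),('b',(95,110,50),(130,255,255)),('y',(20,110,80),(35,255,255)),('r',(0,130,80),(8,255,255))): print(n,blobs(s,lo,hi))
E
```

```text
{'clock': 0.1, 'joint_pos': array([-5.36229264e+01,  2.05879733e+01,  6.38701340e-01, -1.86424181e-02,
       -7.01356891e+01, -1.65050006e+01]), 'qvel': array([-0.07722044, -0.03622986,  0.08591417,  0.02806924, -0.00526242,
       -0.05356633]), 'tau': array([-4.54158826e-04, -5.84162521e+01,  2.93749273e+01,  7.01536685e+00,
        1.01467530e-02, -9.03086902e-05]), 'tool_pos': array([ 0.22925407, -0.63440559,  0.22570383]), 'orientation': array([  4.85092498,  89.91324959, 114.71665035]), 'force': array([ 1.23399851, -1.02467997, -0.09900334]), 'moment': array([0.02799425, 0.00314275, 0.02617969]), 'opening': 0.08789739767090798}
[[-0.001 -0.94  -0.34 ]
 [ 0.001 -0.34   0.94 ]
 [-1.     0.     0.002]]
56.67726144143276 317.32201605686885 242.5969025369659 (array([ 0.33414385, -0.01618431,  0.94324559]), array([ 0.1482834 , -0.00199665, -0.98894289]))
g [([230, 249, 14, 13, 139], [236.4, 255.1])]
b [([247, 67, 6, 6, 32], [249.5, 69.5]), ([25, 155, 8, 8, 42], [28.5, 158.1]), ([40, 180, 10, 8, 44], [44.6, 183.4]), ([309, 199, 172, 21, 1549], [401.7, 208.7]), ([323, 214, 46, 3, 55],
[... 1981 characters left out ...]
 11, 13, 41], [309.1, 278.6]), ([174, 283, 18, 11, 69], [183.8, 288.5]), ([199, 296, 12, 13, 48], [205.6, 303.2]), ([196, 309, 12, 7, 32], [202.7, 312.3]), ([100, 326, 125, 85, 613], [158.5, 366.8]), ([225, 344, 8, 10, 36], [229.2, 348.9]), ([0, 370, 57, 100, 1386], [27.2, 418.4]), ([61, 410, 25, 29, 247], [73.2, 422.9]), ([120, 415, 12, 14, 104], [125.1, 420.6]), ([117, 431, 13, 16, 125], [122.7, 437.5]), ([147, 432, 12, 14, 116], [152.6, 437.9]), ([77, 445, 24, 24, 299], [88.2, 456.0]), ([104, 445, 13, 17, 125], [110.0, 451.1]), ([119, 457, 13, 15, 127], [124.7, 463.2]), ([6, 466, 9, 14, 41], [9.4, 473.2]), ([76, 469, 14, 11, 116], [82.3, 474.4]), ([103, 468, 14, 12, 131], [109.3, 473.8])]
```

View pics/a_top.png

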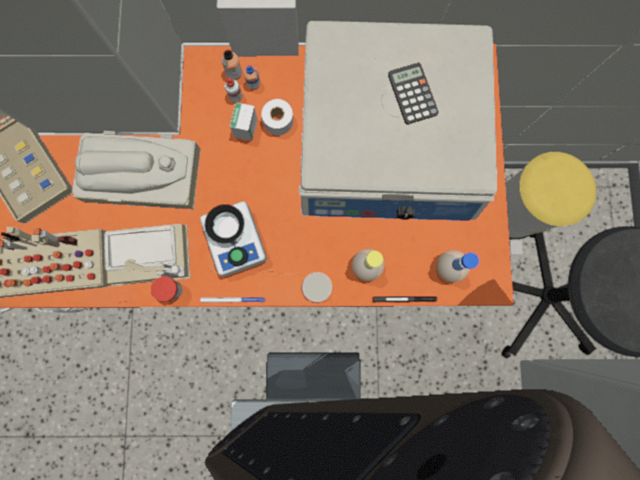

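View pics/a_scene.png

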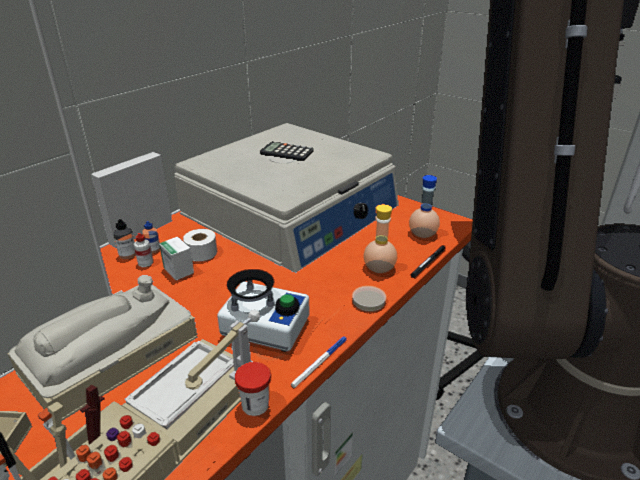

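```bash
cat >> h.py <<'E'
def tri(s1,p1,s2,p2):
    c1,d1=ray(s1,*p1);c2,d2=ray(s2,*p2)
    t=np.linalg.lstsq(np.c_[d1,-d2],c2-c1,rcond=None)[0]
    a=c1+d1*t[0];b=c2+d2*t[1];return (a+b)/2,np.linalg.norm(a-b)
E
python3 - <<'E'
from h import *
a=snap('top');b=snap('scene')
for n,p,q in(('btn',(236.4,255.1),(286.5,300.1)),('blue',(469.6,260.2),(429,181)),('yel',(374.4,258.4),(383.3,211.6)),('oven front R',(494,192),(396,165)),('oven front L',(303,190),(297,211))): print(n,*tri(a,p,b,q))
print('blue128',onz(a,469.6,260.2,.128),'btn',onz(a,236.4,255.1,.065))
for s,box in((a,(195,200,60,60)),(b,(215,262,70,60))):
    x,y,w,h=box; g=cv2.cvtColor(s['image'],cv2.COLOR_RGB2GRAY)[y:y+h,x:x+w]
    m=(g<45).astype(np.uint8)
    cs=cv2.findContours(m,cv2.RETR_EXTERNAL,cv2.CHAIN_APPROX_NONE)[0];c=max(cs,key=cv2.contourArea)
    e=cv2.fitEllipse(c);u,v=e[0][0]+x,e[0][1]+y;print(e,cv2.contourArea(c),u,v,onz(s,u,v,.093),onz(s,u,v,.09))
E
```

```text
btn [0.44022021 0.14138113 0.07230946] 0.000784457726832062
blue [ 0.42201577 -0.29773119  0.12961088] 0.00027792733400872516
yel [ 0.425959   -0.12296059  0.12900592] 0.0008712452863690622
oven front R [ 0.54936029 -0.36209103  0.11038138] 0.01497748295853058
oven front L [0.54428939 0.00345425 0.14618125] 0.017255904832071064
blue128 [ 0.42231299 -0.29822324  0.128     ] btn [0.44144246 0.142933   0.065     ]
((28.924518585205078, 23.46151351928711), (35.47368621826172, 36.64947509765625), 52.74439239501953) 1018.5 223.92451858520508 223.4615135192871 [0.5000711  0.16348184 0.093     ] [0.50065655 0.16411577 0.09      ]
((34.952659606933594, 21.70635414123535), (28.117103576660156, 45.53459167480469), 84.30033111572266) 1002.0 249.9526596069336 283.70635414123535 [0.49753794 0.16564621 0.093     ] [0.50054826 0.16292938 0.09      ]
```

>>> servo_tool --deltas '[[[0, 0, 0], [0, -4.0, 2.5], 8.7], [[0, 0, 0], [0, -8.0, 5.0], 8.7], [[0, 0, 0], [0, -12, 7.5], 8.7], [[0, 0, 0], [0, -16.3, 10.2], 8.7], [[0, 0, 0], [0, -20.6, 12.8], 8.7]]'

```text
clock: 0.7
tool_pos: [0.3796, -0.4433, 0.2261]
orientation: [3.2, 89.9, 113.0]
force: [0.7, -1.3, 1.0]
opening: 0.087
```

>>> servo_tool --deltas '[[[0, 0, 0], [0, -3, 4.2], 6], [[0, 0, 0], [0, -6, 8.3], 4], [[0, 0, 0], [0, -9, 12.4], 2], [[0, 0, 0], [0, -12, 16.5], 0], [[0, 0, 0], [0, -15, 20.5], 0]]'

```text
clock: 1.2
tool_pos: [0.4495, -0.2031, 0.2265]
orientation: [-28.5, 89.9, 81.4]
force: [1.5, 0.2, 0.8]
opening: 0.0525
```

>>> servo_tool --deltas '[[[0, 0, 0], [0, -1.5, 4.4], 0], [[0, 0, 0], [0, -3, 8.8], 0], [[0, 0, 0], [0, -4.5, 13.2], 0], [[0, 0, 0], [0, -6, 17.6], 0], [[0, 0, 0], [0, -7, 22], 0]]'

```text
clock: 1.7
tool_pos: [0.4405, 0.0295, 0.2269]
orientation: [-53.8, 89.9, 56.0]
force: [1.3, 0.3, 0.2]
opening: 0.0124
```

```bash
python3 - <<'E'
from h import *
s=snap('wrist','w1.png');print(ctrl.get_obs()['tool_pos'],rot().as_matrix().round(3))
print(ray(s,s['cx'],s['cy']))
for st,c in blobs(s,(45,90,50),(85,255,255)): print(st,c,onz(s,*c,.07))
E
```

```text
[0.44023494 0.03407947 0.22702226] [[ 0.002 -0.94  -0.342]
 [ 0.003 -0.342  0.94 ]
 [-1.    -0.002  0.002]]
(array([3.63289550e-01, 2.51646322e-04, 3.85562544e-01]), array([ 0.28139014,  0.10213791, -0.95414225]))
[441, 263, 31, 23, 466] [455.4, 275.2] [0.44156115 0.14707503 0.07      ]
```

View pics/w1.png

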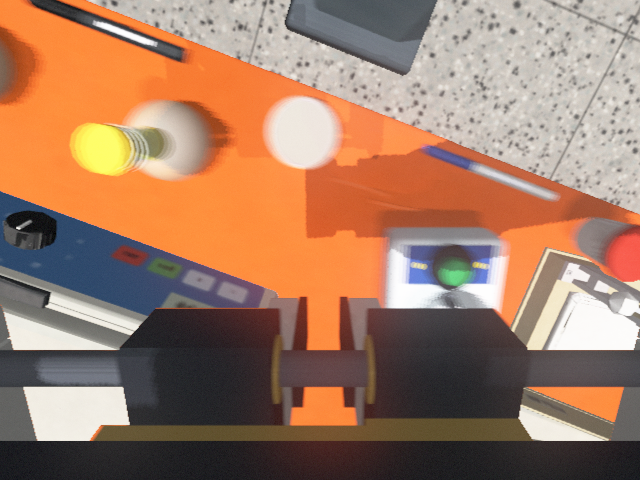

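>>> servo_tool --deltas '[[[0, 0, 0], [0, -1.7, 4.5], 0], [[0, 0, 0], [0, -3.5, 9], 0], [[0, 0, 0], [3, -3.6, 10.1], 0], [[0, 0, 0], [7, -3.6, 10.1], 0], [[0, 0, 0], [10, -3.6, 10.1], 0]]'

```text
clock: 2.25
tool_pos: [0.4389, 0.142, 0.1256]
orientation: [-38.5, 89.8, 71.6]
force: [0.2, -0.8, 0.0]
opening: 0.0002
```

>>> servo_tool --deltas '[[[0, 0, 0], [0, 0, 0], 0], [[0, 0, 0], [0, 0, 0], 0]]'

```text
clock: 2.45
tool_pos: [0.439, 0.1419, 0.1259]
orientation: [-28.4, 89.9, 81.7]
force: [0.3, 0.8, 0.5]
opening: 0.0005
```

```bash
python3 - <<'E'
from h import *
s=snap('wrist','w2.png');o=ctrl.get_obs();print(o['tool_pos'],o['opening'],o['force'])
for st,c in blobs(s,(45,90,50),(85,255,255)): print(st,c,onz(s,*c,.07))
E
```

```text
[0.43969926 0.14231694 0.12688849] 0.00048390864752625713 [-0.60606895 -0.11792391  1.19247642]
[302, 254, 41, 42, 1255] [321.9, 275.1] [0.44089525 0.14066578 0.07      ]
```

View pics/w2.png

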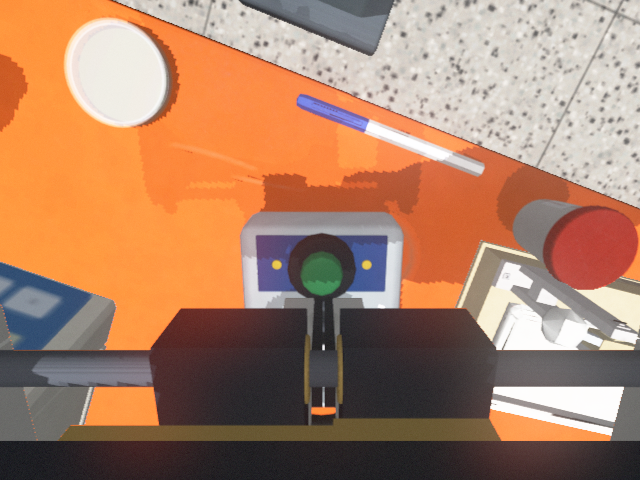

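>>> servo_tool --deltas '[[[0, 0, 0], [2, 0.1, -0.1], 0], [[0, 0, 0], [4, 0.1, -0.1], 0], [[0, 0, 0], [4.6, 0.1, -0.1], 0], [[0, 0, 0], [5.0, 0.1, -0.1], 0], [[0, 0, 0], [5.2, 0.1, -0.1], 0]]'

```text
clock: 3.0
tool_pos: [0.44, 0.1416, 0.0759]
orientation: [-61.4, 89.7, 48.7]
force: [-0.0, -1.0, 1.3]
opening: 0.0004
```

>>> servo_tool --deltas '[[[0, 0, 0], [0.2, 0, 0], 0], [[0, 0, 0], [0.4, 0, 0], 0]]'

```text
clock: 3.2
tool_pos: [0.4402, 0.1417, 0.0726]
orientation: [-63.7, 89.6, 46.4]
force: [-2.2, -0.9, 3.9]
opening: 0.0006
```

>>> servo_tool --deltas '[[[0, 0, 0], [0.2, 0, 0], 0], [[0, 0, 0], [0.3, 0, 0], 0]]'

```text
clock: 3.4
tool_pos: [0.4405, 0.1417, 0.0708]
orientation: [-68.3, 89.6, 41.8]
force: [-10.5, -1.6, 29.3]
opening: 0.0005
```

>>> servo_tool --deltas '[[[0, 0, 0], [0.2, 0, 0], 0], [[0, 0, 0], [0.3, 0, 0], 0]]'

```text
clock: 3.6
tool_pos: [0.4406, 0.1418, 0.0704]
orientation: [-74.5, 89.6, 35.7]
force: [-18.9, -3.3, 48.8]
opening: 0.0004
```

>>> servo_tool --deltas '[[[0, 0, 0], [-0.15, 0, 0], 0], [[0, 0, 0], [-0.15, 0, 0], 0]]'

```text
clock: 3.8
tool_pos: [0.4406, 0.1418, 0.0728]
orientation: [-74.1, 89.6, 36.1]
force: [-2.2, -2.2, 3.7]
opening: 0.0005
```

```bash
python3 - <<'E'
from h import *
o=ctrl.get_obs();print(o['tool_pos'],o['force'])
s=ctrl.snapshot('scene');w=ctrl.snapshot('wrist')
i=cv2.resize(s['image'][240:350,210:330],(480,440),interpolation=cv2.INTER_CUBIC)
j=cv2.resize(w['image'][180:320,250:400],(320,299))
c=np.zeros((440,800,3),np.uint8);c[:,:480]=i;c[:299,480:]=j
cv2.imwrite('pics/p3.png',c[:,:,::-1])
E
```

```text
[0.44062012 0.14184928 0.07282365] [-2.2433403  -2.20077633  3.72789535]
```

View pics/p3.png

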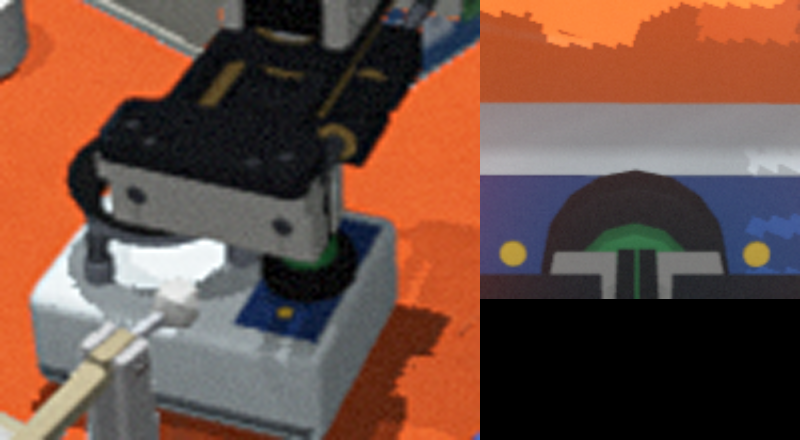

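```bash
python3 - <<'E'
import cv2
i=cv2.imread('pics/a_scene.png')[262:350,215:315]
cv2.imwrite('pics/c4.png',cv2.resize(i,None,fx=6,fy=6,interpolation=cv2.INTER_CUBIC))
E
```

```text
(no output)
```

View pics/c4.png

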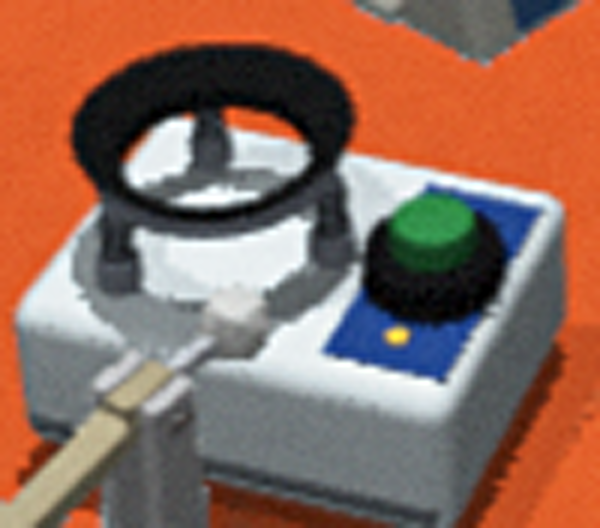

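>>> servo_tool --deltas '[[[0, 0, 0], [-1, 0, 0], 0], [[0, 0, 0], [-4, 0, 0], 0], [[0, 0, 0], [-9, 0, 0], 0], [[0, 0, 0], [-14, 0, 0], 0], [[0, 0, 0], [-17, 0, 0], 0]]'

```text
clock: 4.4
tool_pos: [0.4408, 0.1417, 0.2469]
orientation: [-75.9, 89.3, 34.4]
force: [0.9, 0.8, -0.1]
opening: 0.0005
```

```bash
python3 - <<'E'
from h import *
a=snap('top');b=snap('scene')
o=ctrl.get_obs();print(o['tool_pos'],o['force'],rot().as_matrix().round(3))
for s in(a,b):
  for c in blobs(s,(45,90,50),(85,255,255)): print(c)
w=snap('wrist')
for st,c in blobs(w,(45,90,50),(85,255,255)): print('w',st,c,onz(w,*c,.076))
E
```

```text
[0.4419614  0.14250293 0.24777866] [ 0.60493947  0.27458469 -1.03851867] [[ 0.014 -0.938 -0.346]
 [ 0.01  -0.346  0.938]
 [-1.    -0.016  0.004]]
([230, 250, 14, 12, 122], [236.6, 255.8])
([324, 232, 9, 13, 77], [328.3, 238.1])
([161, 242, 15, 12, 50], [168.3, 247.7])
([280, 295, 14, 12, 137], [286.5, 300.4])
w [31, 206, 39, 18, 345] [50.7, 214.5] [ 0.51606777 -0.07393939  0.076     ]
```

>>> servo_tool --deltas '[[[0, 0.2, 0.9], [0, 1.3, -4.2], 2], [[0, 0.2, 0.9], [0, 2.6, -8.4], 4], [[0, 0.2, 0.9], [0, 3.9, -12.6], 6], [[0, 0.2, 0.9], [0, 5.2, -16.8], 8], [[0, 0.2, 0.9], [0, 6.5, -20.5], 8.7]]'

```text
clock: 5.05
tool_pos: [0.4499, -0.0746, 0.2427]
orientation: [79.6, 89.7, -170.2]
force: [1.2, 0.8, -0.4]
opening: 0.0349
```

>>> servo_tool --deltas '[[[0, 0, 0], [0, 1.5, -4.2], 8.7], [[0, 0, 0], [0, 3, -8.4], 8.7], [[0, 0, 0], [0, 4.5, -12.6], 8.7], [[0, 0, 0], [0, 6, -15.5], 8.7], [[0, 0, 0], [0, 6, -15.5], 8.7]]'

```text
clock: 5.55
tool_pos: [0.4459, -0.2437, 0.2413]
orientation: [74.4, 89.6, -175.6]
force: [-0.0, 0.6, 0.0]
opening: 0.075
```

```bash
python3 - <<'E'
from h import *
w=snap('wrist','w5.png')
o=ctrl.get_obs();print(o['tool_pos'],o['force'],rot().as_matrix().round(3),o['opening'])
for st,c in blobs(w,(95,110,50),(130,255,255),200): print('w',st,c,onz(w,*c,.138))
a=snap('top')
for st,c in blobs(a,(95,110,50),(130,255,255),100): print('t',st,c,onz(a,*c,.13))
E
```

```text
[ 0.44614344 -0.24229937  0.24144651] [0.48487383 0.21993122 0.28452746] [[-0.007 -0.94  -0.342]
 [-0.    -0.342  0.94 ]
 [-1.     0.007  0.002]] 0.07881011689801408
w [238, 165, 45, 42, 1169] [258.7, 183.6] [ 0.41871955 -0.29941291  0.138     ]
t [243, 244, 15, 18, 150] [250.3, 252.2] [0.43876203 0.10568431 0.13      ]
t [219, 252, 17, 18, 135] [225.5, 261.3] [0.42213045 0.15090764 0.13      ]
t [461, 253, 17, 15, 180] [469.7, 260.7] [ 0.42117251 -0.2976639   0.13      ]
```

View pics/w5.png

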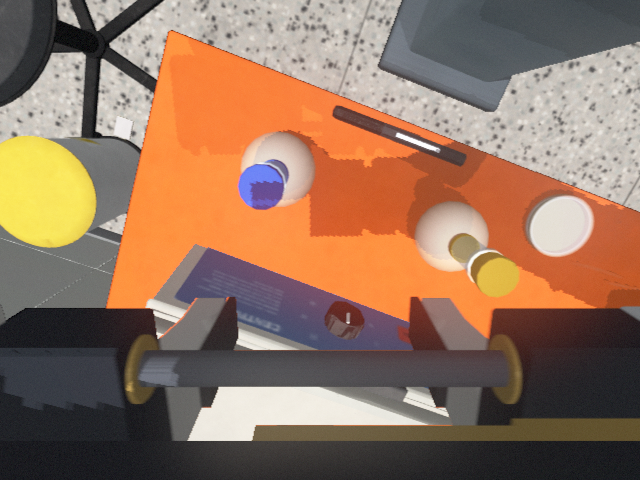

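>>> servo_tool --deltas '[[[0, 0, -0.4], [0, 2, -2.2], 8.7], [[0, 0, -0.4], [0, 4.3, -4.4], 8.7], [[0, 0, -0.4], [0, 4.3, -4.4], 8.7], [[0, 0, -0.4], [3, 4.3, -4.4], 8.7], [[0, 0, -0.4], [6, 4.3, -4.4], 8.7]]'

```text
clock: 6.15
tool_pos: [0.4216, -0.2965, 0.1818]
orientation: [-70.7, 89.8, 39.4]
force: [-0.1, 1.0, -0.6]
opening: 0.087
```

```bash
python3 - <<'E'
from h import *
w=snap('wrist','w6.png')
o=ctrl.get_obs();print(o['tool_pos'],o['force'],rot().as_matrix().round(3),o['opening'])
for st,c in blobs(w,(95,110,50),(130,255,255),200): print('w',st,c,onz(w,*c,.138))
E
```

```text
[ 0.41864364 -0.2948797   0.17616   ] [-3.23944519  0.71306044 -6.27778641] [[-0.005 -0.939 -0.343]
 [ 0.006 -0.343  0.939]
 [-1.     0.003  0.007]] 0.08729549292663659
w [299, 265, 51, 32, 1046] [325.2, 279.1] [ 0.42065757 -0.29680083  0.138     ]
w [298, 393, 172, 31, 1525] [401.5, 415.5] [ 0.48836817 -0.22238577  0.138     ]
```

>>> servo_tool --deltas '[[[0, 0, 0], [0, -0.1, -0.3], 8.7], [[0, 0, 0], [0.3, -0.1, -0.3], 8.7]]'

```text
clock: 6.4
tool_pos: [0.4215, -0.2969, 0.1737]
orientation: [22.0, 89.6, 132.2]
force: [-0.6, -0.4, 0.1]
opening: 0.0871
```

Clear; descend 9.3 cm to the neck.

>>> servo_tool --deltas '[[[0, 0, 0], [2.5, 0, -0.1], 8.7], [[0, 0, 0], [5, 0, -0.1], 8.7], [[0, 0, 0], [7.5, 0, -0.1], 8.7], [[0, 0, 0], [9.2, 0, -0.1], 8.7], [[0, 0, 0], [9.2, 0, -0.1], 8.7]]'

```text
clock: 6.9
tool_pos: [0.421, -0.2968, 0.0808]
orientation: [28.8, 89.5, 139.0]
force: [-0.9, 0.5, 0.5]
opening: 0.0868
```

>>> servo_tool --deltas '[[[0, 0, 0], [0, 0, 0], 6], [[0, 0, 0], [0, 0, 0], 4], [[0, 0, 0], [0, 0, 0], 3], [[0, 0, 0], [0, 0, 0], 2.4], [[0, 0, 0], [0, 0, 0], 1.5]]'

```text
clock: 7.4
tool_pos: [0.4212, -0.2969, 0.0813]
orientation: [26.5, 89.5, 136.7]
force: [-0.3, 0.3, 0.9]
opening: 0.0525
```

>>> servo_tool --deltas '[[[0, 0, 0], [0, 0, 0], 0.5], [[0, 0, 0], [0, 0, 0], 0], [[0, 0, 0], [0, 0, 0], 0], [[0, 0, 0], [0, 0, 0], 0], [[0, 0, 0], [0, 0, 0], 0]]'

```text
clock: 7.9
tool_pos: [0.4213, -0.2969, 0.0814]
orientation: [26.5, 89.5, 136.7]
force: [-0.9, 1.2, 2.1]
opening: 0.0277
```

```bash
python3 - <<'E'
from h import *
w=snap('wrist','w7.png');snap('scene','s7.png')
o=ctrl.get_obs();print(o['tool_pos'],o['force'],rot().as_matrix().round(3),o['opening'])
a=cv2.imread('pics/w7.png');b=cv2.imread('pics/s7.png')[140:280,330:480]
b=cv2.resize(b,(400,373));c=np.zeros((373,800,3),np.uint8);c[:300,:400]=cv2.resize(a,(400,300));c[:,400:]=b
cv2.imwrite('pics/c7.png',c)
E
```

```text
[ 0.42126125 -0.29687012  0.08133981] [1.45946724e-03 5.74236274e-01 1.57646182e+00] [[-0.006 -0.939 -0.345]
 [ 0.006 -0.345  0.939]
 [-1.     0.004  0.008]] 0.0279503521038782
```

View pics/c7.png

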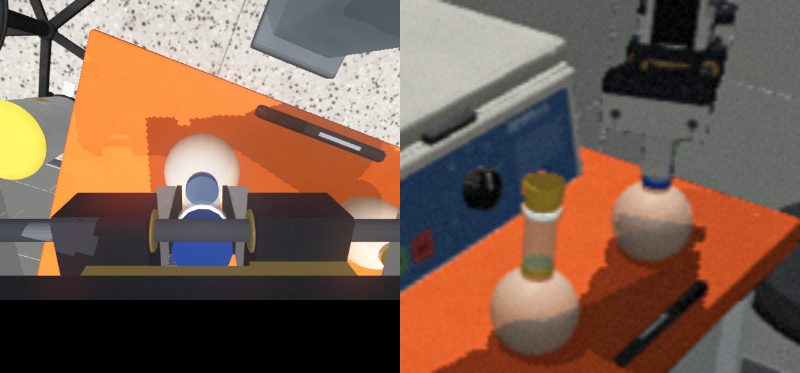

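>>> servo_tool --deltas '[[[0, 0, 0], [0, 0, 0], 0], [[0, 0, 0], [0, 0, 0], 0], [[0, 0, 0], [0, 0, 0], 0]]'

```text
clock: 8.3
tool_pos: [0.4213, -0.2969, 0.0814]
orientation: [26.4, 89.5, 136.6]
force: [-0.9, 0.7, 1.5]
opening: 0.0278
```

>>> servo_tool --deltas '[[[0, 0, 0], [-1, 0, 0], 0], [[0, 0, 0], [-2, 0, 0], 0], [[0, 0, 0], [-3, 0, 0], 0], [[0, 0, 0], [-3, 0, 0], 0]]'

```text
clock: 8.7
tool_pos: [0.4226, -0.2975, 0.1134]
orientation: [12.7, 89.7, 122.9]
force: [0.3, -0.7, -1.2]
opening: 0.0276
```

```bash
python3 - <<'E'
from h import *
w=snap('wrist','w8.png');s=snap('scene','s8.png')
o=ctrl.get_obs();print(o['tool_pos'],o['force'],o['opening'])
a=cv2.imread('pics/w8.png');b=cv2.imread('pics/s8.png')[130:270,360:480]
b=cv2.resize(b,(480,560),interpolation=cv2.INTER_CUBIC);c=np.zeros((560,800,3),np.uint8);c[:480,:320]=a[:,160:480];c[:,320:]=b
cv2.imwrite('pics/c8.png',c)
E
```

```text
[ 0.42164817 -0.29704573  0.11182723] [-0.87869508 -0.08813752 -1.05777345] 0.027386944262612126
```

View pics/c8.png

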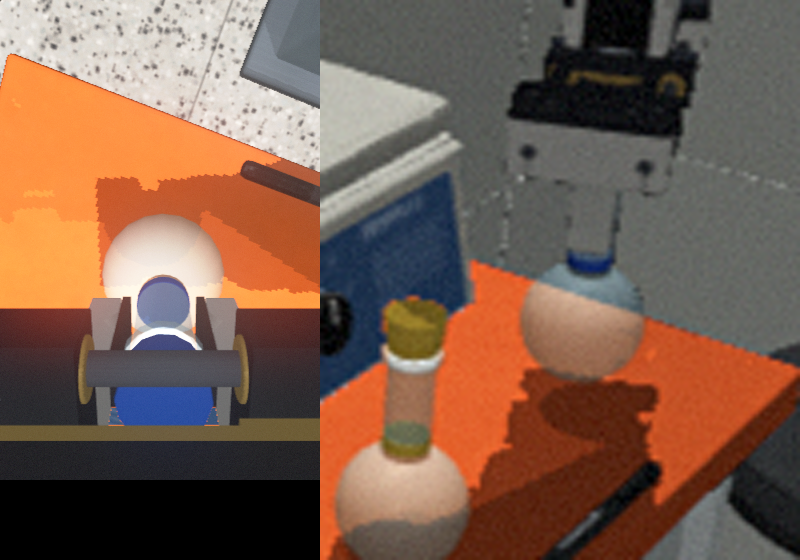

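>>> servo_tool --deltas '[[[0, 0, 0], [1, 0, 0], 0], [[0, 0, 0], [2, 0, 0], 0], [[0, 0, 0], [2.8, 0, 0], 0], [[0, 0, 0], [3.05, 0, 0], 0], [[0, 0, 0], [3.05, 0, 0], 0]]'

```text
clock: 9.3
tool_pos: [0.4216, -0.2969, 0.081]
orientation: [26.4, 89.5, 136.6]
force: [-1.2, 0.8, 5.6]
opening: 0.0276
```

>>> servo_tool --deltas '[[[0, 0, 0], [0, 0, 0], 4.5], [[0, 0, 0], [0, 0, 0], 4.5], [[0, 0, 0], [0, 0, 0], 4.5], [[0, 0, 0], [0.35, 0, 0], 4.5], [[0, 0, 0], [0.7, 0, 0], 4.5]]'

```text
clock: 9.8
tool_pos: [0.4214, -0.2969, 0.0736]
orientation: [26.3, 89.5, 136.5]
force: [0.3, 0.7, -0.0]
opening: 0.0451
```

>>> servo_tool --deltas '[[[0, 0, 0], [-0.05, 0, 0], 2], [[0, 0, 0], [-0.05, 0, 0], 0], [[0, 0, 0], [-0.05, 0, 0], 0], [[0, 0, 0], [-0.05, 0, 0], 0], [[0, 0, 0], [-0.05, 0, 0], 0]]'

```text
clock: 10.3
tool_pos: [0.4215, -0.2968, 0.0742]
orientation: [25.5, 89.5, 135.6]
force: [-0.1, -0.7, -1.6]
opening: 0.0275
```

>>> servo_tool --deltas '[[[0, 0, 0], [0, 0, 0], 0], [[0, 0, 0], [0, 0, 0], 0], [[0, 0, 0], [0, 0, 0], 0]]'

```text
clock: 10.6
tool_pos: [0.4214, -0.2968, 0.0742]
orientation: [25.7, 89.5, 135.9]
force: [1.1, 0.6, -0.9]
opening: 0.0272
```

>>> servo_tool --deltas '[[[0, 0.5, -0.2], [-3, 0, 0], 0], [[0, 0.5, -0.2], [-7, 0, 0], 0], [[0, 0.5, -0.2], [-11, 0, 0], 0], [[0, 0.5, -0.2], [-15, 0, 0], 0], [[0, 0.5, -0.2], [-17, 0, 0], 0]]'

```text
clock: 11.1
tool_pos: [0.4234, -0.2984, 0.2481]
orientation: [-143.7, 89.7, -33.5]
force: [0.3, -0.5, -0.4]
opening: 0.0274
```

>>> servo_tool --deltas '[[[0, 0, 0], [0, -1.5, 3], 0], [[0, 0, 0], [0, -4, 7], 0], [[0, 0, 0], [0, -6, 11], 0], [[0, 0, 0], [0, -8, 15], 0], [[0, 0, 0], [0, -10, 18.7], 0]]'

```text
clock: 11.6
tool_pos: [0.4523, -0.0866, 0.2477]
orientation: [-138.9, 89.7, -28.7]
force: [1.5, -0.2, -0.9]
opening: 0.0277
```

>>> servo_tool --deltas '[[[0, 0, 0], [0, -2.5, 4], 0], [[0, 0, 0], [0, -5, 8], 0], [[0, 0, 0], [0, -7.5, 12], 0], [[0, 0, 0], [0, -9.5, 16], 0], [[0, 0, 0], [0, -11.3, 18.5], 0]]'

```text
clock: 12.1
tool_pos: [0.4942, 0.1287, 0.2473]
orientation: [-134.8, 89.7, -24.5]
force: [0.1, -0.8, -1.6]
opening: 0.0274
```

```bash
python3 - <<'E'
from h import *
o=ctrl.get_obs();print(o['tool_pos'],o['force'],rot().as_matrix().round(3),o['opening'])
t=np.array([.499,.164,0])-o['tool_pos'];t[2]=0;print(totool(t))
E
```

```text
[0.49418539 0.12869871 0.24730445] [ 0.13582256 -0.84470315 -1.61865465] [[ 0.005 -0.938 -0.347]
 [-0.002 -0.347  0.938]
 [-1.    -0.004 -0.004]] 0.02742958235916299
[-0.00615787 -1.67548332  3.14425401]
```

>>> servo_tool --deltas '[[[0, -0.2, 0.2], [0, -1, 1.8], 0], [[0, -0.2, 0.2], [0, -1.7, 3.1], 0], [[0, -0.2, 0.2], [2, -1.7, 3.1], 0], [[0, -0.2, 0.2], [4, -1.7, 3.1], 0], [[0, -0.2, 0.2], [4, -1.7, 3.1], 0]]'

```text
clock: 12.6
tool_pos: [0.4979, 0.1625, 0.2047]
orientation: [109.9, 89.7, -139.8]
force: [-0.3, -0.0, -1.8]
opening: 0.0274
```

```bash
python3 - <<'E'
from h import *
o=ctrl.get_obs();print(o['tool_pos'],o['force'],rot().as_matrix().round(3),o['opening'])
s=snap('scene','s9.png');w=snap('wrist')
b=cv2.resize(s['image'][190:350,190:330],(490,560),interpolation=cv2.INTER_CUBIC)
c=np.zeros((560,800,3),np.uint8);c[:,:490]=b;c[:480,490:]=w['image'][:,165:475]
cv2.imwrite('pics/c9.png',c[:,:,::-1])
E
```

```text
[0.49790001 0.16245819 0.20468572] [-0.34554172 -0.01622876 -1.8098921 ] [[-0.003 -0.938 -0.346]
 [-0.003 -0.346  0.938]
 [-1.     0.004 -0.002]] 0.027369619538533323
```

View pics/c9.png

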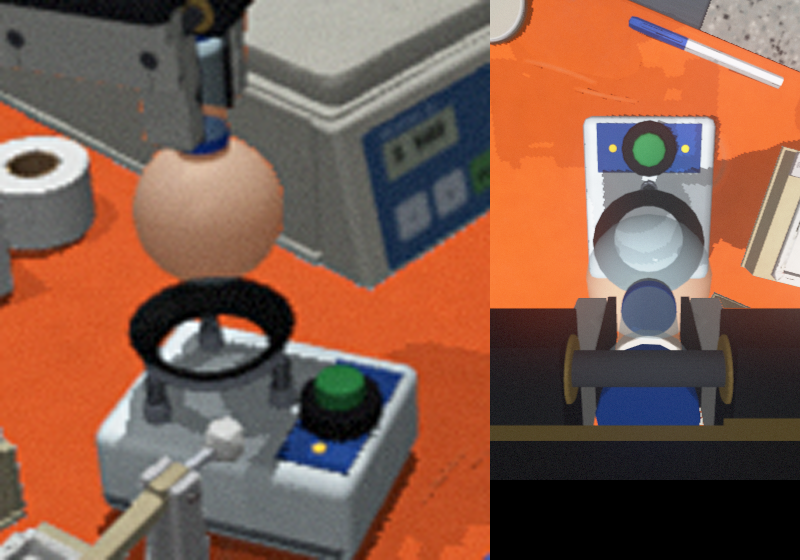

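>>> servo_tool --deltas '[[[0, 0, 0.2], [1, -0.1, 0.1], 0], [[0, 0, 0.2], [2, -0.1, 0.1], 0], [[0, 0, 0.2], [3, -0.1, 0.1], 0], [[0, 0, 0.2], [4, -0.1, 0.1], 0], [[0, 0, 0.2], [4.6, -0.1, 0.1], 0]]'

```text
clock: 13.2
tool_pos: [0.4998, 0.164, 0.1602]
orientation: [109.7, 89.7, -140.0]
force: [0.0, 0.4, -1.7]
opening: 0.0268
```

>>> servo_tool --deltas '[[[0, 0, 0], [0.3, 0, 0], 0], [[0, 0, 0], [0.6, 0, 0], 0], [[0, 0, 0], [0.9, 0, 0], 0], [[0, 0, 0], [0.9, 0, 0], 0]]'

```text
clock: 13.6
tool_pos: [0.5003, 0.1641, 0.1516]
orientation: [117.1, 89.8, -132.6]
force: [1.2, -0.5, 2.4]
opening: 0.0281
```

>>> servo_tool --deltas '[[[0, 0, 0], [0.3, 0, 0], 0], [[0, 0, 0], [0.6, 0, 0], 0], [[0, 0, 0], [0.8, 0, 0], 0], [[0, 0, 0], [0.8, 0, 0], 0]]'

```text
clock: 14.0
tool_pos: [0.5007, 0.1642, 0.144]
orientation: [127.9, 89.8, -121.8]
force: [1.9, -0.7, 7.2]
opening: 0.0277
```

>>> servo_tool --deltas '[[[0, 0, 0], [0.2, 0, 0], 0], [[0, 0, 0], [0.4, 0, 0], 0], [[0, 0, 0], [0.5, 0, 0], 0], [[0, 0, 0], [0.5, 0, 0], 0]]'

```text
clock: 14.4
tool_pos: [0.5015, 0.1643, 0.1398]
orientation: [161.7, 89.9, -88.0]
force: [-0.4, -0.7, 8.6]
opening: 0.0274
```

>>> servo_tool --deltas '[[[0, 0, 0], [0.15, 0.05, 0], 0], [[0, 0, 0], [0.3, 0.1, 0], 0], [[0, 0, 0], [0.3, 0.1, 0], 0]]'

```text
clock: 14.7
tool_pos: [0.5019, 0.1643, 0.1382]
orientation: [-136.9, 89.8, -26.5]
force: [0.9, -2.2, 10.4]
opening: 0.0273
```

>>> servo_tool --deltas '[[[0, 0, 0], [0.15, 0, 0], 0], [[0, 0, 0], [0.2, 0, 0], 0], [[0, 0, 0], [0.2, 0, 0], 0]]'

```text
clock: 15.0
tool_pos: [0.5029, 0.1645, 0.1374]
orientation: [-118.9, 89.7, -8.5]
force: [0.5, -2.2, 9.5]
opening: 0.0272
```

```bash
python3 - <<'E'
from h import *
o=ctrl.get_obs();print(o['tool_pos'],o['force'],o['moment'],rot().as_matrix().round(3),o['opening'])
s=snap('scene','s10.png');w=snap('wrist')
b=cv2.resize(s['image'][190:350,190:330],(490,560),interpolation=cv2.INTER_CUBIC)
c=np.zeros((560,800,3),np.uint8);c[:,:490]=b;c[:480,490:]=w['image'][:,165:475]
cv2.imwrite('pics/c10.png',c[:,:,::-1])
E
```

```text
[0.50293908 0.16449353 0.13742094] [ 0.51088412 -2.22761513  9.53637348] [-0.70722448 -0.08862038  0.01985715] [[ 0.005 -0.937 -0.348]
 [-0.001 -0.348  0.937]
 [-1.    -0.005 -0.003]] 0.02723294684171988
```

View pics/c10.png

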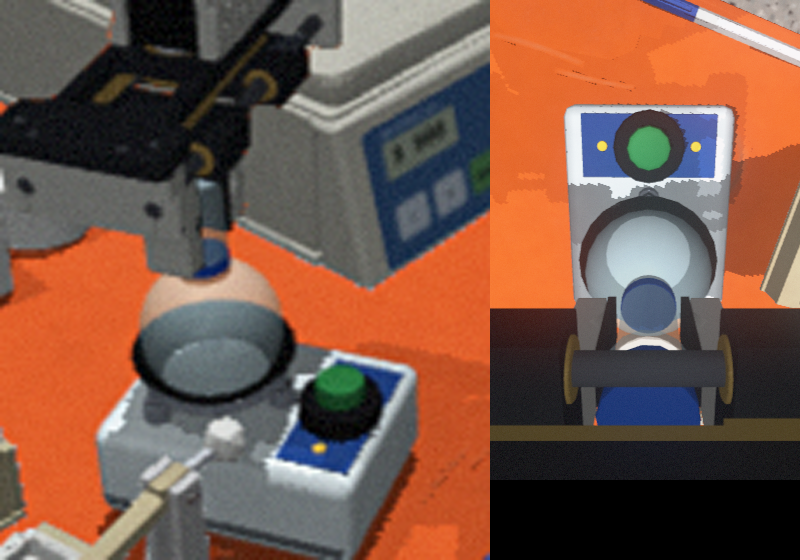

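>>> servo_tool --deltas '[[[0, 0, 0], [0.2, 0.2, 0.05], 0], [[0, 0, 0], [0.4, 0.4, 0.05], 0], [[0, 0, 0], [0.4, 0.4, 0.05], 0], [[0, 0, 0], [0.4, 0.4, 0.05], 0]]'

```text
clock: 15.5
tool_pos: [0.5023, 0.1645, 0.1368]
orientation: [-104.8, 89.3, 5.6]
force: [1.3, -3.5, 21.1]
opening: 0.0276
```

>>> servo_tool --deltas '[[[0, 0, 0], [0.1, 0.3, 0], 0], [[0, 0, 0], [0.2, 0.5, 0], 0], [[0, 0, 0], [0.25, 0.5, 0], 0], [[0, 0, 0], [0.25, 0.5, 0], 0]]'

```text
clock: 15.9
tool_pos: [0.5005, 0.1639, 0.137]
orientation: [-100.1, 88.9, 10.4]
force: [2.8, -1.9, 16.0]
opening: 0.0279
```

```bash
python3 - <<'E'
from h import *
o=ctrl.get_obs();print(o['tool_pos'],o['force'],o['moment'],rot().as_matrix().round(3),o['opening'])
E
```

```text
[0.50050887 0.16387973 0.13702183] [ 2.7894676  -1.85071662 16.01971862] [-0.67016644 -0.79347772  0.03618067] [[ 0.019 -0.936 -0.351]
 [ 0.003 -0.351  0.936]
 [-1.    -0.019 -0.003]] 0.027924701895709208
```

```bash
python3 - <<'E'
from h import *
s=snap('scene')
def tiltpts(s):
    print('blue',[b for b in blobs(s,(95,110,50),(130,255,255),15) if 235<b[1][0]<265 and 240<b[1][1]<280])
tiltpts(s)
x,y,w,h=(215,262,75,60)
g=cv2.cvtColor(s['image'],cv2.COLOR_RGB2GRAY)[y:y+h,x:x+w]
c=max(cv2.findContours((g<45).astype(np.uint8),cv2.RETR_EXTERNAL,cv2.CHAIN_APPROX_NONE)[0],key=cv2.contourArea)
print('rim low edge row now',c[:,0,1].max()+y,'cols',c[:,0,0].min()+x,c[:,0,0].max()+x)
a0=cv2.imread('pics/a_scene.png');g0=cv2.cvtColor(a0,cv2.COLOR_BGR2GRAY)[y:y+h,x:x+w]
c=max(cv2.findContours((g0<45).astype(np.uint8),cv2.RETR_EXTERNAL,cv2.CHAIN_APPROX_NONE)[0],key=cv2.contourArea)
print('at start',c[:,0,1].max()+y,c[:,0,0].min()+x,c[:,0,0].max()+x)
M=np.array(s['rvec'],float);f=240/np.tan(np.radians(s['vertical_fov'])/2)
K=np.array([[f,0,s['cx']],[0,f,s['cy']],[0,0,1]])
print(cv2.projectPoints(np.array([[.4995,.164,.093],[.4995,.164,.079]]),M,np.array(s['tvec'],float),K,None)[0].round(1).tolist())
print('yel',blobs(s,(20,110,80),(35,255,255)),'green',blobs(s,(45,90,50),(85,255,255),100))
d=cv2.absdiff(a0[:,:,::-1],s['image']).max(2)
for n,(p,q,r,t) in dict(petri=(350,285,388,312),cup=(233,362,272,415),yflask=(362,225,398,277)).items(): print(n,d[q:t,p:r].mean().round(1))
o=ctrl.get_obs();print(o['clock'],o['tool_pos'],o['force'],o['opening'])
E
```

```text
blue [([247, 259, 9, 11, 50], [251.8, 264.7])]
rim low edge row now 316 cols 272 289
at start 298 227 273
[[[249.8, 282.8]], [[250.4, 289.6]]]
yel [([376, 205, 16, 15, 195], [383.3, 211.6]), ([375, 240, 12, 4, 34], [380.8, 241.7])] green [([280, 294, 14, 13, 146], [286.5, 300.0])]
petri 6.0
cup 31.6
yflask 4.5
15.95 [0.50049606 0.16386879 0.13702691] [ 1.48289411 -1.71631819 15.73315047] 0.027567140090746324
```

```bash
python3 - <<'E'
from h import *
s=snap('top');print([b for b in blobs(s,(0,130,80),(8,255,255),300)])
b=snap('scene');m=b['image'];a=cv2.imread('pics/a_scene.png')
c=np.hstack([cv2.resize(x[240:420,200:400],None,fx=2,fy=2) for x in(a,m[:,:,::-1])]);cv2.imwrite('pics/c11.png',c)
E
```

```text
[([151, 276, 26, 26, 528], [163.5, 288.9])]
```

View pics/c11.png

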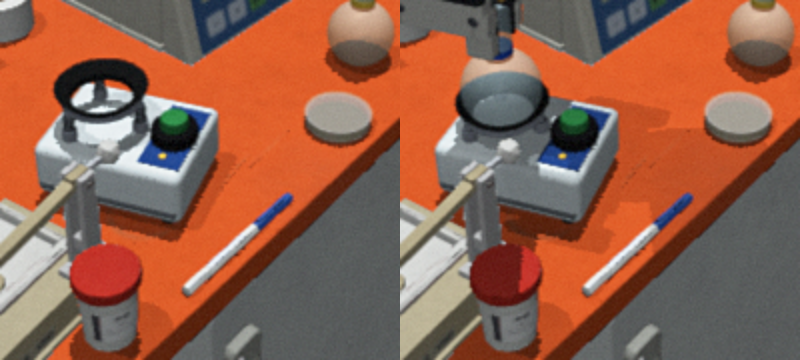

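The cup has only gone into shadow. The ring is down, the flask is seated upright and nothing else has moved, so I'm handing in.

```bash
python3 -c "
from plant import ctrl
print(ctrl.close_job());o=ctrl.get_obs();print(o['clock'],o['tool_pos'],o['force'])"
```

```text
the job is handed in; nothing more can be done
None
the job is handed in; nothing more can be done
```

I pressed the green button, let it spring back, then set the blue-stoppered flask in the cradle and handed the job in while still pressing it down. The robot clock read about 16 s of the 48 s allowed.

- **Button:** it went down about 6 mm to a hard stop and was back in its starting place in the later pictures. My last press step overshot to about 49 N at the fingertips. That is below the 120 N wrist limit but above the 40 N limit for the arm or gripper body. I took that limit not to cover the fingertips.
- **Flask:** I gripped it by the neck, and regripped about 7 mm lower because the fingers seemed to be touching the lip. The opening read about 27.5 mm on the 24 mm neck both times; I found no reason for this, but the flask did not slip visibly.
- **Cradle:** at hand-in the tool was 14.7 mm below where the bulb first took load. The push was about 16 N, above the roughly 10.5 N needed to reach the stop. The last picture shows the ring down and the flask seated upright; the tool itself leaned about 1°.
- **Other things:** the yellow flask, petri dish and sample cup stand where they were. An image check flagged the cup, but that was only the gripper's shadow. My check of the ring's height from image contours gave no usable result, so the depth rests on the tool height, the force and the picture.

I viewed 12 pictures, two over the budget of 10.

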